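# Uncover the relay contacts and hold the loupe over them

## Task

Take the contact spacer off the relay and gently lay it flat in the empty compartment of the tray; then pick up the inspection loupe by its handle, carry it over the brass weights and hold its lens level and centred about 15 mm above the relay's contact window, the lens's long side in line with the window, so that the whole window can be seen through it. Never touch the relay or the turntable with the loupe, do not turn the turntable, and leave the weights and the steel gauge plate in the tray where they are. Finish while still holding the loupe steady there: do not put it down.

Things in the scene. Friction and masses are not known exactly. Their poses are not given: they have to be found in the camera images.
- spacer_mid (a point): Orange plastic contact spacer, loose, 30 g: flat plate 64 x 24 x 6 mm with an upright grip tab in the middle of its top, 24 mm long (along the plate), 10 mm wide, 20 mm tall. It starts on top of the relay, over the contact window. Point: its centre, 13 mm above its underside; x along its length, z up. Grip the tab across its 10 mm (y). Either way round will do in the tray.
- tray_pocket (a point): Floor centre of the empty compartment of a fixed white plastic tray (124 x 84 mm, 10 mm tall). Compartment 72 x 32 mm, length along x, 6 mm deep, floor 4 mm above the slab; z up. The tray's centre is 18 mm from here along -x; its other compartment, lying across, 58 mm along -x, holds a gauge plate. Tray and loupe are on opposite sides of the turntable; which side varies.
- gauge: Steel gauge plate 22 x 62 mm, 5 mm thick, lying loose in the tray's other compartment; to be left there. Origin at the centre of its underside.
- loupe_lens (a point): Stainless loupe, loose, about 150 g: rectangular frame 74 x 50 x 8 mm round a clear lens 62 x 38 mm, with a bar handle, lying flat on the slab. Point: lens centre at the frame's underside; x along the long side, away from the handle, z up. The handle runs along -x, 39 to 125 mm from here, 12 mm wide, 14 mm tall, raised 10 mm off the slab, with a foot at its end.
- loupe_grip (a point): Good place to grip the loupe's handle: centre of the handle's cross-section, 70 mm from the lens centre along the loupe's -x and 17 mm above the loupe's underside; same axes as the lens. Grip across the 12 mm width (along y).
- relay_window (a point): Black relay, 76 x 40 mm and 50 mm tall, clamped in the middle of the turntable. The point is the centre of its top face, where the open contact window is, 40 mm long and 14 mm wide, with copper contacts in it; x along the relay's length and the window's length, z up. The top is 85 mm above the slab.
- platter (a joint): Turntable: cast-aluminium round platter 170 mm in diameter, its top 35 mm above the slab, carrying the relay; it turns about its vertical axis with stiff friction (0.3 N m). Value: angle in rad, 0 at the start, positive anticlockwise seen from above. To be left as it is.
- weight1: plain brass calibration weight with a knob on top, 36 mm diameter, 60 mm tall, standing loose on the slab between the turntable and the things at its sides; origin at the centre of its underside
- weight2: plain brass calibration weight with a knob on top, 30 mm diameter, 50 mm tall, standing loose on the slab between the turntable and the things at its sides; origin at the centre of its underside
- weight3: plain brass calibration weight with a knob on top, 32 mm diameter, 54 mm tall, standing loose on the slab between the turntable and the things at its sides; origin at the centre of its underside
- weight4: plain brass calibration weight with a knob on top, 26 mm diameter, 44 mm tall, standing loose on the slab between the turntable and the things at its sides; origin at the centre of its underside
There are look-alikes about, which are no part of the job. Of the things that look like the part that bears loupe_lens, take the one that is farthest to the robot's left at the start. Of the things shaped like the part that bears tray_pocket, the white one is meant.

How it is judged (in metres and radians):
On the way:
1. The spacer lies flat in the tray's empty compartment and is let go (x of spacer_mid in the frame of tray_pocket between -0.007 and 0.007 m and y of spacer_mid in the frame of tray_pocket between -0.007 and 0.007 m and z of spacer_mid in the frame of tray_pocket below 0.0155 m and angle between spacer_mid's own z axis and vertical below 0.08 rad and angle between the x axis of spacer_mid and the x axis of tray_pocket, either way round below 0.2 rad and contact force between the fingers and spacer below 0.05 N), for 0.2 s.
At the end, for the whole second after the job is handed in: Spacer released, flat on the compartment floor (7 mm, 0.08 rad). Loupe held still in the fingers, touching neither relay nor turntable: lens centre within 10 mm of the window centre, underside 6 to 28 mm above the relay, long side within 0.15 rad of the window, tilt under 0.12 rad (all of step 1 and horizontal distance between loupe_lens and relay_window below 0.01 m and z of loupe_lens in the frame of relay_window between 0.006 and 0.028 m and angle between the x axis of loupe_lens and the x axis of relay_window, either way round below 0.15 rad and angle between loupe_lens's own z axis and vertical below 0.12 rad and contact force between loupe and turntable below 0.05 N and contact force between the fingers and loupe above 0.5 N and linear speed of loupe below 0.02 m/s); the arm keeps its last pose, push and grip.
It fails at once if the loupe touches the relay or the turntable (contact force between loupe and turntable above 0.5 N).
It fails at once if the spacer is dropped from a height instead of being laid (contact force between the fingers and spacer below 0.05 N and linear speed of spacer above 0.6 m/s).
It fails at once if the turntable is turned by more than 0.12 rad (value of joint platter above 0.12 rad or value of joint platter below -0.12 rad).
It fails at once if a weight or the gauge plate is moved by more than 15 mm or tipped over (distance of any of weight1, weight2, weight3, weight4, gauge from where it was at the start of the episode above 0.015 m or angle between any of weight1, weight2, weight3, weight4's own z axis and vertical above 0.5 rad).
It also fails if it takes over 62 s, if anything falls off the work surface, if the arm or the gripper's body presses on something with over 40 N, if the wrist force passes 120 N, or if a joint passes its speed limit or range.

## Robot

A 7-joint arm with a two-finger parallel gripper is mounted at the origin on the work surface. World frame = base frame: x ahead of the robot, y to its left, z up, the work surface at z = 0. Lengths are in mm, angles in rad, forces in N, time in s.
With the tool pointing down it reaches from about 400 to 850 mm from the base axis. Payload 4.4 kg.
Tool frame: the origin (TCP) lies on the centre line of the jaws, within the pads' length; the fingertips stand 25 mm ahead of it and the grasp point (between the pads) lies 6 mm ahead of it; x points along the fingers, z is the direction in which the jaws open and shut, and the axes are right-handed (so a half turn about x gives the same grasp; the last joint's range is limited). The gripper opens to 94 mm and grips with 3 to 60 N. Pads are 16 mm wide; open, the fingers measure 119 mm over their backs; the gripper's body (75 mm by 177 mm) begins 78 mm behind the grasp point.
Start: joints at [-1.215, 0.628, 0.038, 1.517, -0.027, 0.996, -0.02], TCP at [266.091, 593.054, 230.478] pointing down, gripper open.
Joint ranges: [-3.06, 3.06], [-0.37, 2.12], [-1.25, 1.32], [0.18, 2.47], [-1.1, 4.24], [0.23, 1.98], [-2.94, 2.94]. Speed limits (rad/s): [2.57, 2.57, 3.14, 3.14, 3.14, 3.14, 3.14].

## Interface

Orientations are given as a rotation vector (axis times angle).
In Python, from workcell import bot gives the robot as it stands. The module is installed in compiled form; this text tells all that it offers.
- The arm moves only by the tool drive_tool, never from a script. Its argument "moves" is a list of rows, each an object with "offset": the shift along the tool's x, y, z in mm, a list of three; "rot": the turn, a rotation vector about the tool's x, y, z in degrees, a list of three; "hand": the opening in per cent of the stroke, from 0 (shut) to 100 (fully open). In form: [{"offset": [dx, dy, dz], "rot": [rx, ry, rz], "hand": hand}, ...]. A call has 1 to 10 rows; each row shifts and turns the commanded pose from where the row before left it, along the tool's axes as they then stand; what a row does not reach is not made up. A row lasts 1/8 s, in which the tool goes at most 62.5 mm and 10.7 degrees, less where a joint would pass 70% of its speed; a pose out of reach is approached as far as the arm can. A call is refused whole if a number of a shift passes 62.5 or a number of a turn 10.7, either way. A call with a gripper value outside its range is refused whole. The fingers move at their own pace and stop on an object; "force" is the grip in N (left out, the last holds). Time passes only in rows, so rows that do not move let the fingers close. It gives the time, the measured TCP pose, the force and the opening at its end, in the units of the state.
- bot.get_obs(): the state, without advancing time (a new reading comes with each control period).
- bot.camera(name): name is "scene" or "top" or "wrist"; returns (picture, depth): 400x640x3 uint8, red, green, blue; 400x640 float32, mm along the optical axis (not along the pixel's ray), 0 where there is no reading.
- bot.camera_info(name): a dict with "vertical_fov" (degrees; the focal length in pixels is half the picture's height over the tangent of half this angle, whatever the lens; pixels are square), "cx", "cy" (the principal point, pixels), "R" (3x3) and "t" (3): a world point X has camera coordinates R X + t; the wrist camera has in their place "mount" (4x4, takes a point from camera to tool coordinates, whose origin is the TCP and whose axes are the tool frame's). Camera axes: x right, y down, z forward; pixel columns grow to the right and rows downward; lengths in mm; the calibration is good to about 2 mm. A picture is of the moment at which its call begins: read the wrist's pose just before it. camera_info takes no time and is no camera call.
- bot.job_done(): hands the job in, once; it reports no verdict.
The state is a dict: "clock": time; "joint_pos": joint angles; "qvel": joint speeds; "effort": joint torques, N m; "position": TCP position; "tool_rot": TCP orientation; "wrist_force": force on the tool from outside, world axes, zero at the start; "moment": the same for the moment, N m; "opening": opening from 0.0 (shut) to 1.0 (fully open).
Only numpy, scipy, OpenCV 4.12 (cv2) and the standard library are available. Lean on these libraries where they do the work, as an engineer would, in place of code of your own. Each camera call takes 0.05 s, during which the arm holds its last target.

## Working session

There is one attempt and no reset: what is moved stays moved. The work goes in short steps, Python scripts to look and compute and a tool call to move; the robot and the scene stay as the last step left them, time stands still between calls to the robot, and variables do not carry over. Pictures are saved under pics/ and viewed, and the job is handed in when it is done.

Besides the shell and the picture viewer there is one more tool, called after "Emit:" as a command line: name --argument value ..., lists and objects as JSON in quotes. drive_tool: Moves the arm, as the interface text tells. Its arguments: {"type":"object","properties":{"moves":{"type":"array","items":{"type":"object","properties":{"offset":{"type":"array","items":{"type":"number"}},"rot":{"type":"array","items":{"type":"number"}},"hand":{"type":"number"}}}},"force":{"type":"number"}},"required":["moves"]}

```bash
mkdir -p pics
cat > h.py <<'E'
import numpy as np, cv2
from workcell import bot
def snap(n):
    p,d=bot.camera(n); return p,d
def save(p,f): cv2.imwrite('pics/'+f,cv2.cvtColor(p,cv2.COLOR_RGB2BGR))
E
python3 - <<'E'
from h import *
o=bot.get_obs(); print(o)
for n in ['scene','top','wrist']:
    p,d=snap(n); save(p,n+'0.png'); np.savez('pics/%s0.npz'%n,p=p,d=d); print(n,bot.camera_info(n))
E
```

```text
{'clock': 0.0, 'joint_pos': array([-1.21483124,  0.62930114,  0.03846053,  1.51832598, -0.02696043,
        0.99623951, -0.01999838]), 'qvel': array([ 7.87670865e-04, -1.61113565e-03, -1.11265026e-04, -9.66286166e-05,
        2.53873412e-04, -4.19603921e-04, -1.12741764e-03]), 'effort': array([ 5.02447381e-05, -5.49727678e+01,  1.14367839e+00, -1.86631751e+01,
       -5.21422515e-02,  2.37542822e-02,  1.48663667e-04]), 'position': array([265.84754766, 592.51542824, 229.59699207]), 'tool_rot': array([-0.89418524,  1.38117418,  0.89252996]), 'wrist_force': array([ 0.40029134, -0.1286146 ,  0.5598366 ]), 'moment': array([-0.00761192,  0.05475306, -0.02728849]), 'opening': 0.99891213821957}
scene {'vertical_fov': 53.23987159546713, 'cx': 330.0772757368581, 'cy': 198.52376240146802, 'R': array([[-0.28815663,  0.95751123,  0.01174716],
       [ 0.72662589,  0.22663026, -0.64857809],
       [-0.62368307, -0.17835629, -0.76105746]]), 't': array([ 121.34735348, -309.40660718, 1252.18054365])}
top {'vertical_fov': 54.08843945465623, 'cx': 321.0603065109857, 'cy': 196.88573954242221, 'R': array([[ 1.06015468e-02, -9.99943231e-01,  1.06841962e-03],
       [-9.98600490e-01, -1.06426639e-02, -5.18053533e-02],
       [ 5.18137832e-02, -5.17707481e-04, -9.98656630e-01]]), 't': array([-14.80898956, 478.96020577, 882.00721462])}
wrist {'vertical_fov': 58.34950368154272, 'cx': 317.09522269442346, 'cy': 193.69003269296797, 'mount': array([[ 1.09909430e-03, -2.82097351e-01,  9.59385155e-01,
        -1.53957246e+02],
       [-3.68389048e-04, -9.59385784e-01, -2.82097114e-01,
         8.28330122e+01],
       [ 9.99999328e-01, -4.33756543e-05, -1.15837702e-03,
        -6.39115844e-01],
       [ 0.00000000e+00,  0.00000000e+00,  0.00000000e+00,
         1.00000000e+00]])}
```

View pics/scene0.png

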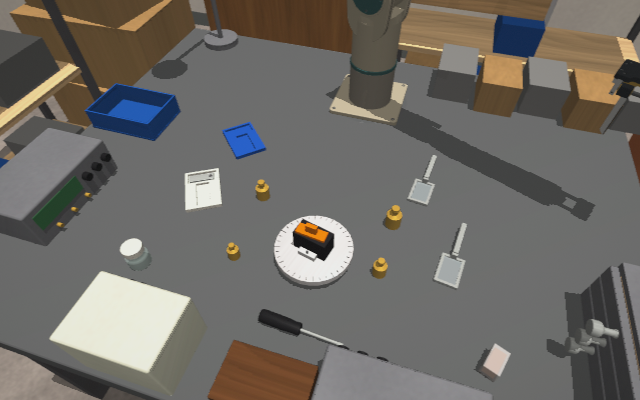

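View pics/top0.png

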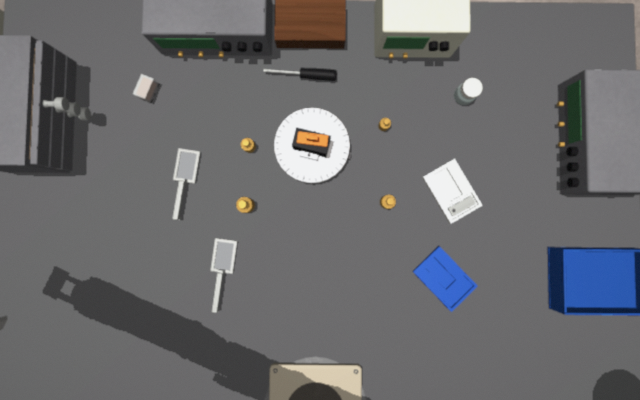

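View pics/wrist0.png

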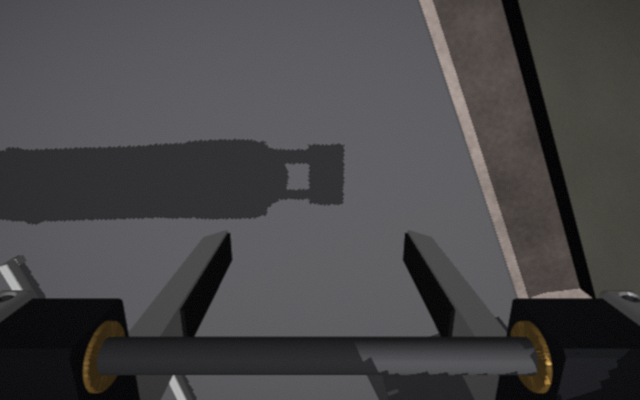

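Top view candidates: two loupes, with lenses at about (186,165) and (224,255), the robot's left being the image's left. I'd take the one at (186,165). Two trays: white at (452,190) and blue at (444,278), and I'd take the white one. I'll confirm both in enlarged crops.

```bash
cat >> h.py <<'E'
def K(n):
    c=bot.camera_info(n); f=200/np.tan(np.radians(c['vertical_fov']/2)); return f,c['cx'],c['cy'],c
def ray(n,uv,z):
    f,cx,cy,c=K(n); uv=np.atleast_2d(uv).astype(float)
    d=np.c_[(uv[:,0]-cx)/f,(uv[:,1]-cy)/f,np.ones(len(uv))]@c['R']   # R^T d
    o=-c['R'].T@c['t']; return o+d*((z-o[2])/d[:,2])[:,None]
def proj(n,X):
    f,cx,cy,c=K(n); q=np.atleast_2d(X)@c['R'].T+c['t']; return np.c_[f*q[:,0]/q[:,2]+cx,f*q[:,1]/q[:,2]+cy]
E
python3 - <<'E'
from h import *
z=np.load('pics/top0.npz');p=z['p']
a=cv2.resize(p[135:225,160:260],None,fx=4,fy=4,interpolation=cv2.INTER_CUBIC)
b=cv2.resize(p[150:230,415:495],None,fx=4.5,fy=4.5,interpolation=cv2.INTER_CUBIC)
save(np.hstack([a,b]),'crop1.png')
c=cv2.resize(p[100:190,265:355],None,fx=6,fy=6,interpolation=cv2.INTER_CUBIC); save(c,'crop2.png')
E
```

```text
(no output)
```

View pics/crop1.png

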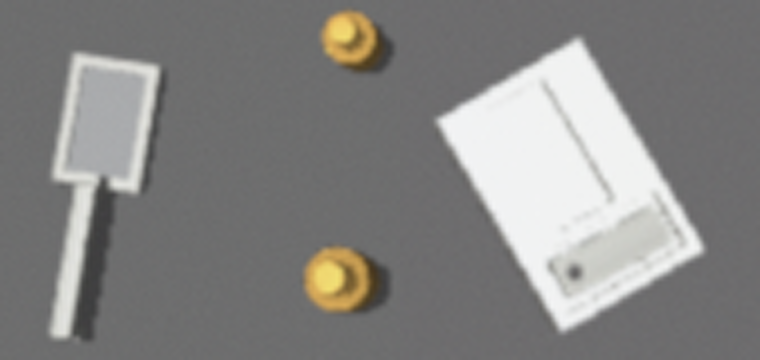

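View pics/crop2.png

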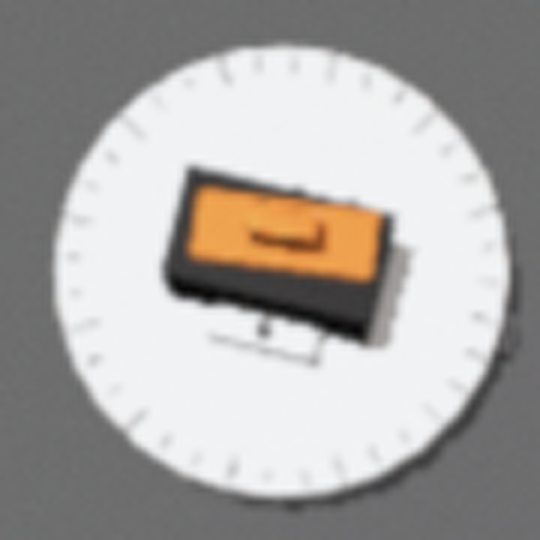

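The crops confirm it: the left loupe is the farthest left, and the white tray's gauge plate sits at its lower-right (near-robot) end with the empty compartment at the upper left. Next I'll measure with contours and plane rays.

```bash
cat > m.py <<'E'
from h import *
z=np.load('pics/top0.npz');p=z['p'];D=z['d']
hsv=cv2.cvtColor(p,cv2.COLOR_RGB2HSV)
def blobs(m,box):
    x0,y0,x1,y1=box; mm=np.zeros_like(m); mm[y0:y1,x0:x1]=m[y0:y1,x0:x1]
    c,_=cv2.findContours(mm,cv2.RETR_EXTERNAL,cv2.CHAIN_APPROX_NONE); return max(c,key=cv2.contourArea)
def rect(n,c,z):
    W=ray(n,c[:,0,:],z)[:,:2].astype(np.float32); r=cv2.minAreaRect(W); b=cv2.boxPoints(r); return r,b
white=((hsv[...,2]>150)&(hsv[...,1]<60)).astype(np.uint8)
org=((hsv[...,0]<20)&(hsv[...,1]>150)&(hsv[...,2]>110)).astype(np.uint8)
t=blobs(white,(415,150,495,230)); print('tray',rect('top',t,10))
print('spacer',rect('top',blobs(org,(280,115,345,170)),91))
pl=blobs(white,(265,100,360,190)); W=ray('top',pl[:,0,:],35)[:,:2].astype(np.float32)
print('platter',cv2.minEnclosingCircle(W))
l=blobs((hsv[...,2]>125).astype(np.uint8),(160,140,205,225))
print('loupe bbox',cv2.boundingRect(l))
# frame only
fr=l[l[:,0,1]<180]; print('frame',rect('top',fr,8)); 
mom=ray('top',l[:,0,:],8);
hd=l[l[:,0,1]>186]; print('handle',rect('top',hd,24))
for b in [(235,130,260,160),(230,190,260,220),(375,110,400,135),(378,190,402,215)]:
    c=blobs(((hsv[...,1]>120)&(hsv[...,0]<35)).astype(np.uint8),b); W=ray('top',c[:,0,:],25)[:,:2].astype(np.float32); print('w',cv2.minEnclosingCircle(W))
E
python3 m.py
```

```text
tray (((496.9430236816406, -310.688232421875), (125.96952056884766, 86.65286254882812), 30.520389556884766), array([[ 420.6818 , -305.35123],
       [ 464.688  , -379.9982 ],
       [ 573.2042 , -316.02524],
       [ 529.19806, -241.37827]], dtype=float32))
spacer (((596.9873046875, 10.256448745727539), (64.72588348388672, 25.15021514892578), 82.41201782226562), array([[580.24884 , -20.162575],
       [605.1788  , -23.483624],
       [613.72577 ,  40.675472],
       [588.79584 ,  43.99652 ]], dtype=float32))
platter ((594.9196166992188, 13.03500747680664), 85.5308837890625)
loupe bbox (172, 148, 28, 72)
frame (((550.3062744140625, 302.492431640625), (53.25201416015625, 74.98368835449219), 81.8836669921875), array([[509.4308 , 281.42633],
       [583.66345, 270.8399 ],
       [591.18176, 323.55853],
       [516.9491 , 334.14496]], dtype=float32))
handle (((461.531982421875, 314.52996826171875), (13.321635246276855, 74.09931182861328), 81.83588409423828), array([[423.91193, 313.19803],
       [497.26025, 302.67526],
       [499.15204, 315.8619 ],
       [425.8037 , 326.38467]], dtype=float32))
w ((594.3963012695312, 158.2231903076172), 17.162141799926758)
w ((459.67059326171875, 161.45957946777344), 19.295759201049805)
w ((646.5194702148438, -151.93385314941406), 14.466094017028809)
w ((469.77435302734375, -159.8931121826172), 16.320411682128906)
```

```bash
cat > m2.py <<'E'
from m import *
from scipy.spatial.transform import Rotation as R
z=np.load('pics/scene0.npz');p=z['p']
hsv=cv2.cvtColor(p,cv2.COLOR_RGB2HSV)
org=((hsv[...,0]<20)&(hsv[...,1]>150)&(hsv[...,2]>110)).astype(np.uint8)
white=((hsv[...,2]>150)&(hsv[...,1]<60)).astype(np.uint8)
print('--scene')
print('tray',rect('scene',blobs(white,(175,160,230,215)),10))
pl=blobs(white,(265,205,365,290)); W=ray('scene',pl[:,0,:],35)[:,:2].astype(np.float32); print('plat',cv2.fitEllipse(W))
print('spacer',rect('scene',blobs(org,(285,210,340,250)),91))
c=cv2.resize(p[205:290,265:365],None,fx=6,fy=6,interpolation=cv2.INTER_CUBIC); save(c,'crop3.png')
print(R.from_rotvec(bot.get_obs()['tool_rot']).as_matrix())
E
python3 m2.py | sed -n '/scene/,$p'
```

```text
--scene
tray (((493.72998046875, -309.29803466796875), (126.17047882080078, 85.231689453125), 30.250032424926758), array([[ 417.76596, -304.2657 ],
       [ 460.7035 , -377.89185],
       [ 569.694  , -314.33038],
       [ 526.7565 , -240.70422]], dtype=float32))
plat ((593.18115234375, 14.341703414916992), (166.91958618164062, 168.58200073242188), 19.94491958618164)
spacer (((593.1636352539062, 11.707820892333984), (65.95512390136719, 32.62444305419922), 83.99534606933594), array([[573.49115 , -19.382397],
       [605.9366  , -22.795216],
       [612.8361  ,  42.79804 ],
       [580.3907  ,  46.210857]], dtype=float32))
[[-5.76187229e-04 -9.12322541e-01  4.09471915e-01]
 [-1.27760020e-03  4.09472320e-01  9.12321646e-01]
 [-9.99999018e-01  2.52668256e-06 -1.40151618e-03]]
```

View pics/crop3.png

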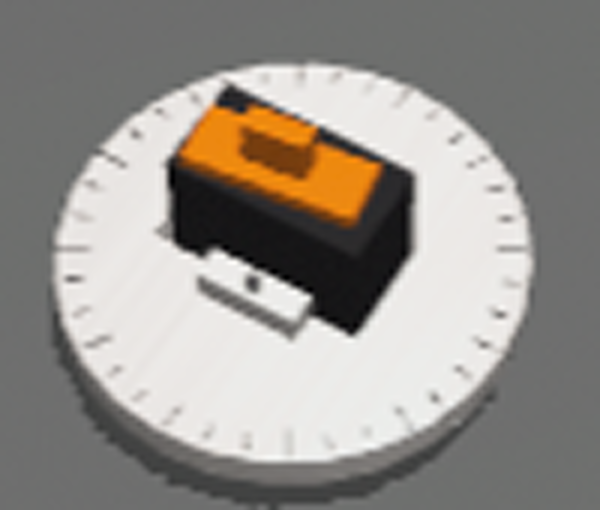

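```bash
cat > plan.py <<'E'
import sys
from h import *
from scipy.spatial.transform import Rotation as R
# usage: plan x y z yaw(of tool z, deg) n
x,y,z,yaw,n=map(float,sys.argv[1:6]); n=int(n)
o=bot.get_obs(); P=o['position']; M=R.from_rotvec(o['tool_rot']); m=M.as_matrix()
zy=np.radians(yaw); zt=np.array([np.cos(zy),np.sin(zy),0]); xt=np.array([0,0,-1.]); T=R.from_matrix(np.c_[xt,np.cross(zt,xt),zt])
rv=(M.inv()*T).as_rotvec()
print('t',o['clock'],'pos',P.round(1),'zyaw',np.degrees(np.arctan2(m[1,2],m[0,2])).round(2),'F',o['wrist_force'].round(1),'open',round(o['opening'],3),'q',o['joint_pos'].round(2))
step=(np.array([x,y,z])-P)/n; cur=M; rot=np.degrees(rv)/n
for i in range(n):
    print(cur.inv().apply(step).round(1).tolist(), rot.round(2).tolist()); cur=cur*R.from_rotvec(rv/n)
E
python3 plan.py 596 11 235 -7.6 18
```

```text
t 0.15 pos [265.9 592.6 229.8] zyaw 65.83 F [ 0.5 -0.4 -0.2] open 1.004 q [-1.21  0.63  0.04  1.52 -0.03  1.   -0.02]
[-0.3, -30.0, -22.0] [4.08, -0.0, 0.0]
[-0.3, -31.4, -19.8] [4.08, -0.0, 0.0]
[-0.3, -32.8, -17.5] [4.08, -0.0, 0.0]
[-0.3, -33.9, -15.1] [4.08, -0.0, 0.0]
[-0.3, -34.9, -12.7] [4.08, -0.0, 0.0]
[-0.3, -35.7, -10.2] [4.08, -0.0, 0.0]
[-0.3, -36.4, -7.6] [4.08, -0.0, 0.0]
[-0.3, -36.8, -5.0] [4.08, -0.0, 0.0]
[-0.3, -37.1, -2.3] [4.08, -0.0, 0.0]
[-0.3, -37.2, 0.3] [4.08, -0.0, 0.0]
[-0.3, -37.0, 2.9] [4.08, -0.0, 0.0]
[-0.3, -36.7, 5.6] [4.08, -0.0, 0.0]
[-0.3, -36.2, 8.2] [4.08, -0.0, 0.0]
[-0.3, -35.6, 10.7] [4.08, -0.0, 0.0]
[-0.3, -34.7, 13.2] [4.08, -0.0, 0.0]
[-0.3, -33.7, 15.7] [4.08, -0.0, 0.0]
[-0.3, -32.5, 18.0] [4.08, -0.0, 0.0]
[-0.3, -31.1, 20.3] [4.08, -0.0, 0.0]
```

Emit:
drive_tool --moves '[{"offset":[0,-30,-22],"rot":[4.1,0,0],"hand":100},{"offset":[0,-31.5,-20],"rot":[4.1,0,0],"hand":100},{"offset":[0,-33,-17.5],"rot":[4.1,0,0],"hand":100},{"offset":[0,-34,-15],"rot":[4.1,0,0],"hand":100},{"offset":[0,-35,-13],"rot":[4.1,0,0],"hand":100},{"offset":[0,-36,-10],"rot":[4.1,0,0],"hand":100},{"offset":[0,-36.5,-7.5],"rot":[4.1,0,0],"hand":100},{"offset":[0,-37,-5],"rot":[4.1,0,0],"hand":100},{"offset":[0,-37,-2.5],"rot":[4.1,0,0],"hand":100}]'

```text
clock: 1.27
position: [431.6, 300.0, 230.4]
tool_rot: [-0.394, 1.535, 0.394]
wrist_force: [0.4, 0.0, 0.5]
opening: 0.997
```

Emit:
drive_tool --moves '[{"offset":[0,-37,0],"rot":[4.1,0,0],"hand":100},{"offset":[0,-37,3],"rot":[4.1,0,0],"hand":100},{"offset":[0,-36.5,5.5],"rot":[4.1,0,0],"hand":100},{"offset":[0,-36,8],"rot":[4.1,0,0],"hand":100},{"offset":[0,-35.5,10.5],"rot":[4.1,0,0],"hand":100},{"offset":[0,-34.5,13],"rot":[4.1,0,0],"hand":100},{"offset":[0,-33.5,15.5],"rot":[4.1,0,0],"hand":100},{"offset":[0,-32.5,18],"rot":[4.1,0,0],"hand":100},{"offset":[0,-31,20],"rot":[4.1,0,0],"hand":100},{"offset":[0,0,0],"rot":[0,0,0],"hand":100}]'

```text
clock: 2.52
position: [594.0, 6.7, 230.3]
tool_rot: [0.111, 1.567, -0.115]
wrist_force: [-1.0, -1.0, 0.7]
opening: 0.997
```

```bash
cat >> h.py <<'E'
from scipy.spatial.transform import Rotation as Rot
def wcam():
    # returns picture, depth, and world pose of camera (Rwc, o)
    s=bot.get_obs(); p,d=bot.camera('wrist'); c=bot.camera_info('wrist'); m=c['mount']
    Rt=Rot.from_rotvec(s['tool_rot']).as_matrix()
    f=200/np.tan(np.radians(c['vertical_fov']/2))
    return p,d,dict(R=Rt@m[:3,:3],o=Rt@m[:3,3]+s['position'],f=f,cx=c['cx'],cy=c['cy'])
def wray(c,uv,z):
    uv=np.atleast_2d(uv).astype(float)
    d=np.c_[(uv[:,0]-c['cx'])/c['f'],(uv[:,1]-c['cy'])/c['f'],np.ones(len(uv))]@c['R'].T
    return c['o']+d*((z-c['o'][2])/d[:,2])[:,None]
E
python3 plan.py 596 11 235 -7.6 1
python3 - <<'E'
from h import *
p,d,c=wcam(); save(p,'w1.png'); np.savez('pics/w1.npz',p=p,d=d,**c)
E
```

```text
t 2.525 pos [594.    6.7 230.3] zyaw -8.27 F [-1.  -1.   0.7] open 0.997 q [-0.32  0.58  0.41  1.69 -0.27  0.93  0.05]
[-4.7, 4.5, 1.4] [-0.67, 0.05, 0.13]
```

View pics/w1.png

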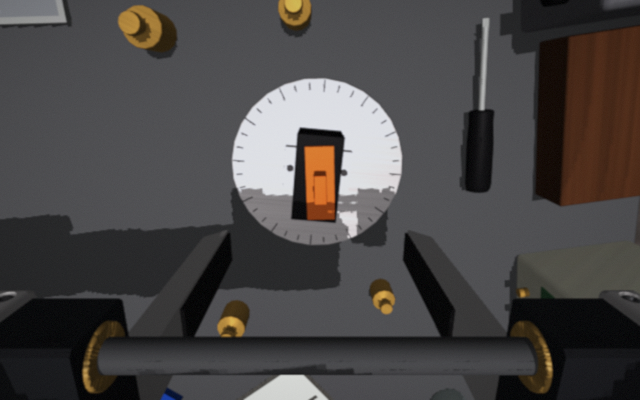

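Run:
```python
from h import *
z=np.load('pics/w1.npz');p=z['p']
save(cv2.resize(p[110:240,260:380],None,fx=4.5,fy=4.5,interpolation=cv2.INTER_CUBIC),'crop4.png')
hsv=cv2.cvtColor(p,cv2.COLOR_RGB2HSV)
org=((hsv[...,0]<20)&(hsv[...,1]>150)&(hsv[...,2]>80)).astype(np.uint8); org[:,:270]=0; org[:,370:]=0;org[:120]=0;org[235:]=0
c,_=cv2.findContours(org,0,1); c=max(c,key=cv2.contourArea)
print(cv2.boxPoints(cv2.minAreaRect(c)), cv2.minAreaRect(wray(z,c[:,0],91)[:,:2].astype(np.float32)))
w=(hsv[...,2]>150).astype(np.uint8)
g=cv2.cvtColor(p,cv2.COLOR_RGB2GRAY)
blk=(g<45).astype(np.uint8)|org; blk[:,:270]=0; blk[:,360:]=0;blk[:120]=0;blk[235:]=0
blk=cv2.morphologyEx(blk,cv2.MORPH_OPEN,np.ones((3,3)))
c,_=cv2.findContours(blk,0,1); c=max(c,key=cv2.contourArea); print(cv2.approxPolyDP(c,3,True)[:,0].tolist())
```

```text
[[304. 145.]
 [334. 145.]
 [334. 219.]
 [304. 219.]] ((595.9029541015625, 10.78164291381836), (64.82992553710938, 24.928068161010742), 82.48395538330078)
[[300, 129], [292, 218], [334, 221], [334, 186], [340, 172], [342, 136], [339, 132]]
```

View pics/crop4.png

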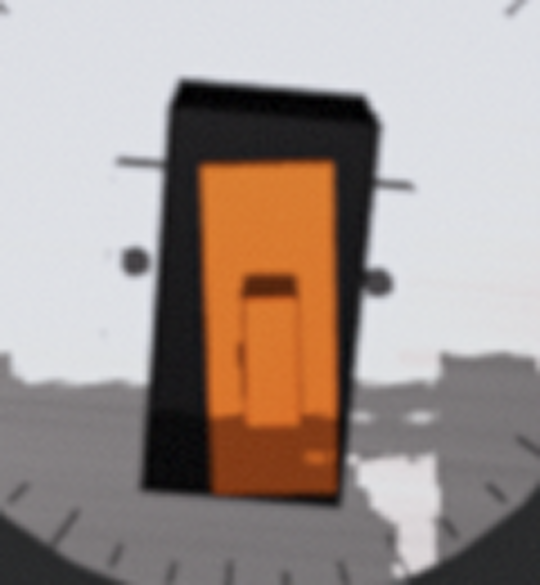

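```bash
python3 - <<'E'
from h import *
z=np.load('pics/w1.npz')
W=wray(z,np.array([[170,108],[380,122],[340,505],[142,490]])/4.5+[260,110],85)[:,:2]
print(W.round(1),W.mean(0)); print(np.linalg.norm(W[0]-W[1]),np.linalg.norm(W[1]-W[2]))
for a,b in((0,3),(1,2)): d=W[a]-W[b]; print(np.degrees(np.arctan2(d[1],d[0])))
E
python3 plan.py 596 11 160 -7.5 2
```

```text
[[584.1  53.6]
 [622.1  45.5]
 [605.  -28.5]
 [566.6 -19.7]] [594.43985867  12.70841634]
38.86796726933991 75.94641370737142
76.61670906226814
76.96817492830955
t 2.575 pos [593.2   9.3 230.1] zyaw -8.08 F [-0.4  0.7 -0. ] open 1.001 q [-0.32  0.58  0.41  1.69 -0.27  0.93  0.05]
[35.0, 1.1, 1.3] [-0.29, -0.02, 0.01]
[35.0, 1.0, 1.3] [-0.29, -0.02, 0.01]
```

Emit:
drive_tool --moves '[{"offset":[35,1.5,1],"rot":[-0.5,0,0],"hand":60},{"offset":[35,0,1],"rot":[0,0,0],"hand":50},{"offset":[25,0,0.5],"rot":[0,0,0],"hand":50},{"offset":[0,0,0],"rot":[0,0,0],"hand":50},{"offset":[0,0,0],"rot":[0,0,0],"hand":50}]' --force 10

```text
clock: 3.2
position: [596.3, 12.4, 136.3]
tool_rot: [0.102, 1.567, -0.101]
wrist_force: [0.8, -0.4, -0.3]
opening: 0.516
```

```bash
python3 plan.py 596 10.9 119.5 -7.5 1
python3 - <<'E'
from h import *
p,d,c=wcam(); save(p,'w2.png')
E
```

```text
t 3.2 pos [596.3  12.4 136.3] zyaw -7.4 F [ 0.8 -0.4 -0.3] open 0.516 q [-0.28  0.69  0.35  1.77 -0.33  0.74  0.11]
[16.8, -1.6, -0.1] [0.1, 0.06, -0.04]
```

View pics/w2.png

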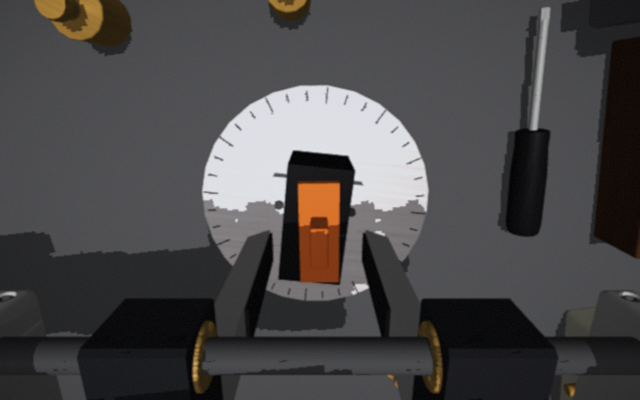

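The tab at (319,250) lies midway between the fingers. I'll descend and close.

Emit:
drive_tool --moves '[{"offset":[8.5,-0.8,0],"rot":[0,0,0],"hand":50},{"offset":[8.5,-0.7,0],"rot":[0,0,0],"hand":40},{"offset":[0,0,0],"rot":[0,0,0],"hand":40},{"offset":[0,0,0],"rot":[0,0,0],"hand":25},{"offset":[0,0,0],"rot":[0,0,0],"hand":15},{"offset":[0,0,0],"rot":[0,0,0],"hand":5},{"offset":[0,0,0],"rot":[0,0,0],"hand":5},{"offset":[0,0,0],"rot":[0,0,0],"hand":0},{"offset":[0,0,0],"rot":[0,0,0],"hand":0},{"offset":[0,0,0],"rot":[0,0,0],"hand":0}]' --force 12

```text
clock: 4.5
position: [595.9, 10.1, 118.6]
tool_rot: [0.102, 1.568, -0.102]
wrist_force: [0.6, 0.4, 2.0]
opening: 0.108
```

```bash
python3 plan.py 596 10.9 119.5 -7.5 1
```

```text
t 4.5 pos [595.9  10.1 118.6] zyaw -7.47 F [0.6 0.4 2. ] open 0.108 q [-0.27  0.72  0.34  1.78 -0.34  0.7   0.12]
[-0.9, 0.8, -0.0] [0.03, 0.02, -0.01]
```

Emit:
drive_tool --moves '[{"offset":[-10,0,0],"rot":[0,0,0],"hand":0},{"offset":[-25,0,0],"rot":[0,0,0],"hand":0},{"offset":[-35,0,0],"rot":[0,0,0],"hand":0},{"offset":[-20,0,0],"rot":[0,0,0],"hand":0},{"offset":[0,0,0],"rot":[0,0,0],"hand":0},{"offset":[0,0,0],"rot":[0,0,0],"hand":0}]'

```text
clock: 5.25
position: [595.1, 10.3, 207.8]
tool_rot: [0.102, 1.57, -0.102]
wrist_force: [-0.8, 0.1, -0.7]
opening: 0.105
```

```bash
python3 plan.py 511.5 -301.5 190 -59.5 12;  python3 - <<'E'
from h import *
p,d,c=wcam(); save(p,'w3.png'); np.savez('pics/w3.npz',p=p,d=d,**c)
E
```

```text
t 5.25 pos [595.1  10.3 207.8] zyaw -7.46 F [-0.8  0.1 -0.7] open 0.105 q [-0.31  0.6   0.39  1.71 -0.28  0.89  0.07]
[1.5, -26.7, -3.5] [4.34, -0.01, 0.0]
[1.5, -26.9, -1.5] [4.34, -0.01, 0.0]
[1.5, -26.9, 0.5] [4.34, -0.01, 0.0]
[1.5, -26.8, 2.6] [4.34, -0.01, 0.0]
[1.5, -26.5, 4.6] [4.34, -0.01, 0.0]
[1.5, -26.1, 6.6] [4.34, -0.01, 0.0]
[1.5, -25.5, 8.5] [4.34, -0.01, 0.0]
[1.5, -24.8, 10.4] [4.34, -0.01, 0.0]
[1.5, -23.9, 12.3] [4.34, -0.01, 0.0]
[1.5, -22.9, 14.0] [4.34, -0.01, 0.0]
[1.5, -21.8, 15.7] [4.34, -0.01, 0.0]
[1.5, -20.6, 17.3] [4.34, -0.01, 0.0]
```

View pics/w3.png

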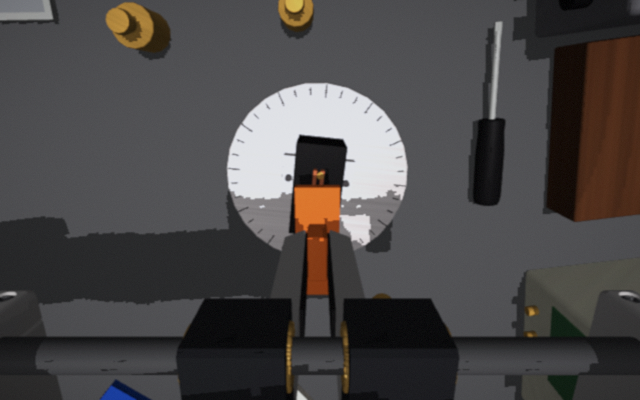

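Emit:
drive_tool --moves '[{"offset":[1,-26.5,-3.5],"rot":[4.3,0,0],"hand":0},{"offset":[1,-27,-1.5],"rot":[4.3,0,0],"hand":0},{"offset":[1,-27,0.5],"rot":[4.3,0,0],"hand":0},{"offset":[1,-27,2.5],"rot":[4.3,0,0],"hand":0},{"offset":[1,-26.5,4.5],"rot":[4.3,0,0],"hand":0},{"offset":[1,-26,6.5],"rot":[4.3,0,0],"hand":0},{"offset":[1,-25.5,8.5],"rot":[4.3,0,0],"hand":0},{"offset":[1,-25,10.5],"rot":[4.3,0,0],"hand":0},{"offset":[1,-24,12.5],"rot":[4.3,0,0],"hand":0}]'

```text
clock: 6.42
position: [532.9, -226.1, 199.4]
tool_rot: [0.634, 1.476, -0.633]
wrist_force: [0.2, 0.1, 0.2]
opening: 0.106
```

Emit:
drive_tool --moves '[{"offset":[1,-23,14],"rot":[4.3,0,0],"hand":0},{"offset":[1,-22,15.5],"rot":[4.3,0,0],"hand":0},{"offset":[1,-20.5,17.5],"rot":[4.3,0,0],"hand":0},{"offset":[0,0,0],"rot":[0,0,0],"hand":0},{"offset":[0,0,0],"rot":[0,0,0],"hand":0}]'

```text
clock: 7.05
position: [513.0, -301.5, 196.2]
tool_rot: [0.803, 1.418, -0.802]
wrist_force: [0.4, -0.9, -0.8]
opening: 0.105
```

```bash
python3 plan.py 511.5 -301.5 100 -59.5 3;  python3 - <<'E'
from h import *
p,d,c=wcam(); save(p,'w4.png'); np.savez('pics/w4.npz',p=p,d=d,**c)
E
```

```text
t 7.05 pos [ 513.  -301.5  196.2] zyaw -59.02 F [ 0.4 -0.9 -0.8] open 0.105 q [ 0.11  0.66  0.61  1.72 -0.47  0.91 -0.11]
[32.1, -0.4, -0.2] [0.16, -0.02, -0.01]
[32.1, -0.4, -0.2] [0.16, -0.02, -0.01]
[32.1, -0.4, -0.3] [0.16, -0.02, -0.01]
```

View pics/w4.png

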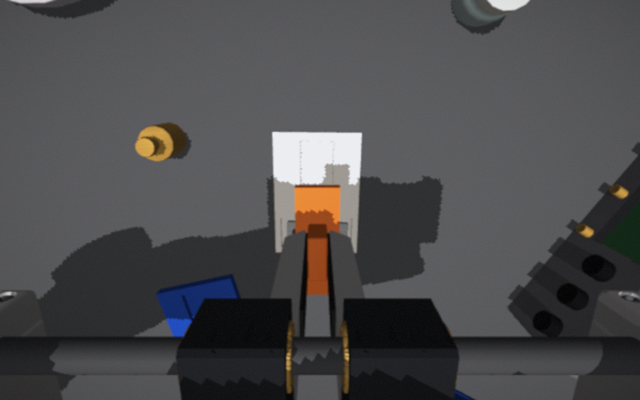

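Run:
```python
from h import *
z=np.load('pics/w4.npz');p=z['p']
save(cv2.resize(p[120:260,255:380],None,fx=4.5,fy=4.5,interpolation=cv2.INTER_CUBIC),'crop5.png')
W=wray(z,[[273,132],[362,132]],10)[:,:2]; print(W,np.linalg.norm(W[0]-W[1]))
d=W[1]-W[0]; d/=np.linalg.norm(d); n=np.array([-d[1],d[0]]); print('yaw n',np.degrees(np.arctan2(n[1],n[0])),'pocket',W.mean(0)-44*n)
```

```text
[[ 527.63677002 -244.27761176]
 [ 570.78921123 -316.18913603]] 83.86537130881705
yaw n 30.96699420075421 pocket [ 511.48458117 -302.87331912]
```

View pics/crop5.png

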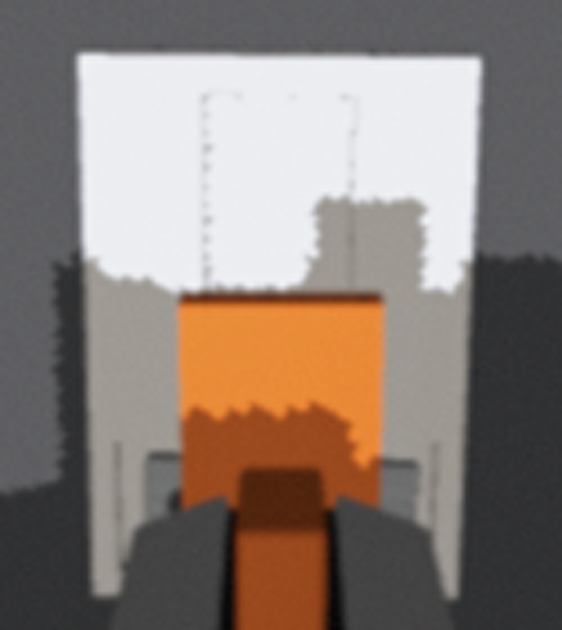

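Emit:
drive_tool --moves '[{"offset":[35,-2,0],"rot":[0.4,0,0],"hand":0},{"offset":[40,0,0],"rot":[0,0,0],"hand":0},{"offset":[35,0,0],"rot":[0,0,0],"hand":0},{"offset":[20,0,0],"rot":[0,0,0],"hand":0},{"offset":[0,0,0],"rot":[0,0,0],"hand":0},{"offset":[0,0,0],"rot":[0,0,0],"hand":0}]'

```text
clock: 7.85
position: [511.9, -303.9, 67.6]
tool_rot: [0.808, 1.413, -0.808]
wrist_force: [-0.0, 0.3, -0.4]
opening: 0.108
```

```bash
python3 plan.py 511.3 -302.5 37.6 -59.4 1;  python3 - <<'E'
from h import *
p,d,c=wcam(); save(p,'w5.png'); np.savez('pics/w5.npz',p=p,d=d,**c)
E
```

```text
t 7.85 pos [ 511.9 -303.9   67.6] zyaw -59.45 F [-0.   0.3 -0.4] open 0.108 q [ 0.19  0.82  0.49  1.81 -0.6   0.65 -0.  ]
[30.0, 0.1, -1.6] [-0.05, 0.1, -0.06]
```

View pics/w5.png

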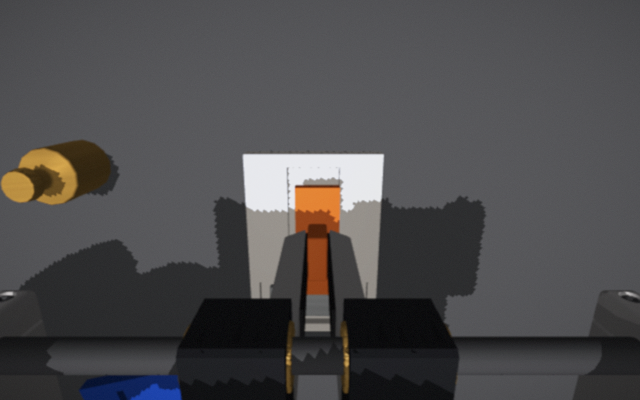

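Run:
```python
from h import *
z=np.load('pics/w5.npz')
W=wray(z,[[243,154.5],[384,154.5]],10)[:,:2]; print(W,np.linalg.norm(W[0]-W[1]))
d=W[1]-W[0]; d/=np.linalg.norm(d); n=np.array([-d[1],d[0]]); print('yaw n',np.degrees(np.arctan2(n[1],n[0])),'pocket',W.mean(0)-44*n)
S=wray(z,[[296,186],[340,186]],40)[:,:2]; print('spacer far edge',S, 'centre',S.mean(0)-32*n)
P=wray(z,[[288,168],[340,168]],10)[:,:2]; print(P,P.mean(0)-36*n)
```

```text
[[ 527.43199931 -243.8355    ]
 [ 570.15719412 -316.32608745]] 84.1446821861802
yaw n 30.51465315942892 pocket [ 510.88862613 -302.42217672]
spacer far edge [[ 534.47892832 -278.06998011]
 [ 546.21444748 -297.98868466]] centre [ 512.77870929 -304.27761093]
[[ 533.8803862  -270.97545808]
 [ 549.80715127 -298.00217087]] [ 510.8297928  -302.76812784]
```

Emit:
drive_tool --moves '[{"offset":[5,-0.7,-2.2],"rot":[0,0,0],"hand":0},{"offset":[5,0,0],"rot":[0,0,0],"hand":0},{"offset":[5,0,0],"rot":[0,0,0],"hand":0},{"offset":[5,0,0],"rot":[0,0,0],"hand":0},{"offset":[4,0,0],"rot":[0,0,0],"hand":0},{"offset":[2,0,0],"rot":[0,0,0],"hand":0},{"offset":[0,0,0],"rot":[0,0,0],"hand":0}]'

```text
clock: 8.78
position: [509.3, -301.9, 40.3]
tool_rot: [0.808, 1.416, -0.808]
wrist_force: [0.1, 0.2, 0.1]
opening: 0.1
```

```bash
python3 plan.py 510.4 -302.4 37.6 -59.4 1;  python3 - <<'E'
from h import *
p,d,c=wcam(); save(p[120:320,180:460].repeat(2,0).repeat(2,1),'w6.png'); np.savez('pics/w6.npz',p=p,d=d,**c)
E
```

```text
t 8.775 pos [ 509.3 -301.9   40.3] zyaw -59.47 F [0.1 0.2 0.1] open 0.1 q [ 0.21  0.86  0.45  1.83 -0.63  0.6   0.02]
[2.7, 0.7, 1.0] [-0.07, -0.01, 0.01]
```

View pics/w6.png

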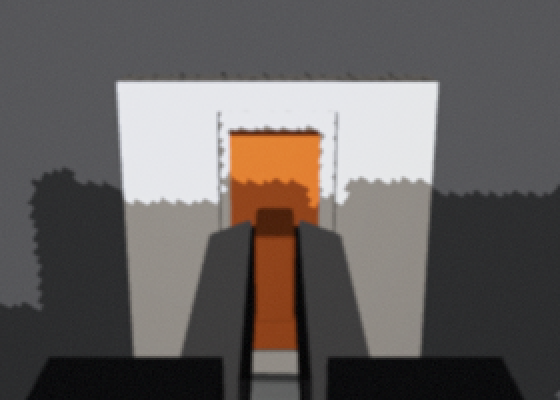

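Emit:
drive_tool --moves '[{"offset":[1,1,0.6],"rot":[0,0,0],"hand":0},{"offset":[1,0,0],"rot":[0,0,0],"hand":0},{"offset":[1,0,0],"rot":[0,0,0],"hand":0},{"offset":[0,0,0],"rot":[0,0,0],"hand":0}]'

```text
clock: 9.32
position: [510.6, -302.0, 37.6]
tool_rot: [0.809, 1.415, -0.808]
wrist_force: [-0.8, -0.0, 2.3]
opening: 0.102
```

```bash
python3 plan.py 510.4 -302.4 37.6 -59.4 1
```

```text
t 9.325 pos [ 510.6 -302.    37.6] zyaw -59.47 F [-0.8 -0.   2.3] open 0.102 q [ 0.21  0.86  0.45  1.83 -0.63  0.6   0.02]
[0.0, -0.4, 0.3] [-0.07, 0.0, -0.01]
```

Emit:
drive_tool --moves '[{"offset":[0,0,0],"rot":[0,0,0],"hand":14},{"offset":[0,0,0],"rot":[0,0,0],"hand":22},{"offset":[0,0,0],"rot":[0,0,0],"hand":40},{"offset":[0,0,0],"rot":[0,0,0],"hand":50},{"offset":[-10,0,0],"rot":[0,0,0],"hand":50},{"offset":[-30,0,0],"rot":[0,0,0],"hand":60},{"offset":[-50,0,0],"rot":[0,0,0],"hand":80},{"offset":[-50,0,0],"rot":[0,0,0],"hand":100},{"offset":[-15,0,0],"rot":[0,0,0],"hand":100},{"offset":[0,0,0],"rot":[0,0,0],"hand":100}]'

```text
clock: 10.58
position: [510.9, -302.0, 193.4]
tool_rot: [0.808, 1.413, -0.808]
wrist_force: [-0.8, -0.4, -0.5]
opening: 0.982
```

```bash
python3 plan.py 485 0 230 20 10;  python3 - <<'E'
from h import *
p,d,c=wcam(); np.savez('pics/w7.npz',p=p,d=d,**c); save(p[100:360,160:480].repeat(2,0).repeat(2,1),'w7.png'); 
hsv=cv2.cvtColor(p,cv2.COLOR_RGB2HSV)
org=((hsv[...,0]<20)&(hsv[...,1]>150)&(hsv[...,2]>80)).astype(np.uint8); org[:,:270]=0; org[:,370:]=0
k,_=cv2.findContours(org,0,1); k=max(k,key=cv2.contourArea)
print(cv2.minAreaRect(wray(c,k[:,0],10)[:,:2].astype(np.float32)))
E
```

```text
t 10.575 pos [ 510.9 -302.   193.4] zyaw -59.45 F [-0.8 -0.4 -0.5] open 0.982 q [ 0.11  0.66  0.62  1.73 -0.48  0.9  -0.11]
[-3.7, 13.1, -27.3] [-7.95, 0.01, -0.0]
[-3.7, 16.8, -25.2] [-7.95, 0.01, -0.0]
[-3.7, 20.1, -22.7] [-7.95, 0.01, -0.0]
[-3.7, 23.0, -19.7] [-7.95, 0.01, -0.0]
[-3.7, 25.5, -16.3] [-7.95, 0.01, -0.0]
[-3.7, 27.6, -12.6] [-7.95, 0.01, -0.0]
[-3.7, 29.0, -8.7] [-7.95, 0.01, -0.0]
[-3.7, 30.0, -4.6] [-7.95, 0.01, -0.0]
[-3.7, 30.3, -0.4] [-7.95, 0.01, -0.0]
[-3.7, 30.1, 3.8] [-7.95, 0.01, -0.0]
((510.40338134765625, -302.2603454589844), (61.90118408203125, 22.446239471435547), 29.97773551940918)
```

View pics/w7.png

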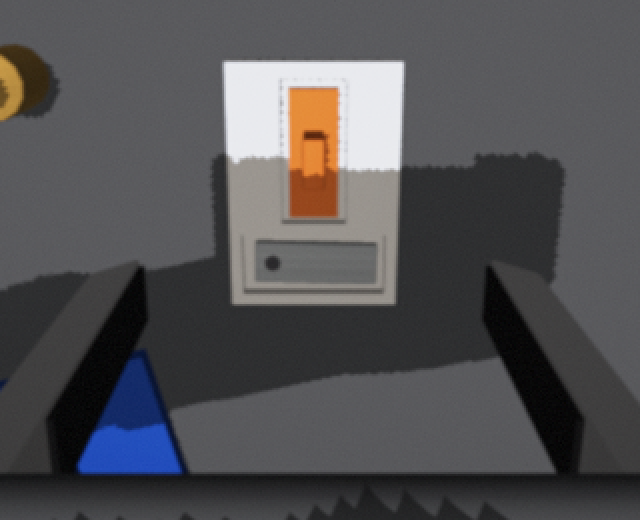

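```bash
python3 plan.py 481 312 200 81.9 19
```

```text
t 10.625 pos [ 510.3 -301.4  192. ] zyaw -59.45 F [0.6 0.5 0.2] open 0.994 q [ 0.11  0.67  0.62  1.74 -0.48  0.9  -0.1 ]
[-0.4, 15.1, -28.6] [-7.44, -0.0, -0.0]
[-0.4, 18.7, -26.4] [-7.44, -0.0, -0.0]
[-0.4, 21.9, -23.8] [-7.44, -0.0, -0.0]
[-0.4, 24.8, -20.7] [-7.44, -0.0, -0.0]
[-0.4, 27.3, -17.3] [-7.44, -0.0, -0.0]
[-0.4, 29.3, -13.7] [-7.44, -0.0, -0.0]
[-0.4, 30.8, -9.7] [-7.44, -0.0, -0.0]
[-0.4, 31.8, -5.7] [-7.44, -0.0, -0.0]
[-0.4, 32.3, -1.5] [-7.44, -0.0, -0.0]
[-0.4, 32.2, 2.7] [-7.44, -0.0, -0.0]
[-0.4, 31.6, 6.8] [-7.44, -0.0, -0.0]
[-0.4, 30.4, 10.9] [-7.44, -0.0, -0.0]
[-0.4, 28.8, 14.7] [-7.44, -0.0, -0.0]
[-0.4, 26.6, 18.3] [-7.44, -0.0, -0.0]
[-0.4, 24.0, 21.6] [-7.44, -0.0, -0.0]
[-0.4, 21.0, 24.5] [-7.44, -0.0, -0.0]
[-0.4, 17.7, 27.1] [-7.44, -0.0, -0.0]
[-0.4, 14.0, 29.1] [-7.44, -0.0, -0.0]
[-0.4, 10.1, 30.7] [-7.44, -0.0, -0.0]
```

Emit:
drive_tool --moves '[{"offset":[-2,15,-28.5],"rot":[-7.4,0,0],"hand":100},{"offset":[-2,18.5,-26.5],"rot":[-7.4,0,0],"hand":100},{"offset":[-2,22,-24],"rot":[-7.4,0,0],"hand":100},{"offset":[-2,25,-20.5],"rot":[-7.4,0,0],"hand":100},{"offset":[-2,27.5,-17.5],"rot":[-7.4,0,0],"hand":100},{"offset":[0,29.5,-13.5],"rot":[-7.4,0,0],"hand":100},{"offset":[0,31,-9.5],"rot":[-7.4,0,0],"hand":100},{"offset":[0,32,-5.5],"rot":[-7.4,0,0],"hand":100},{"offset":[0,32.5,-1.5],"rot":[-7.4,0,0],"hand":100}]'

```text
clock: 11.75
position: [496.7, -9.1, 200.7]
tool_rot: [-0.101, 1.572, 0.102]
wrist_force: [-0.8, 0.2, -0.3]
opening: 1.002
```

Emit:
drive_tool --moves '[{"offset":[0,32,2.5],"rot":[-7.4,0,0],"hand":100},{"offset":[0,31.5,7],"rot":[-7.4,0,0],"hand":100},{"offset":[0,30.5,11],"rot":[-7.4,0,0],"hand":100},{"offset":[0,29,14.5],"rot":[-7.4,0,0],"hand":100},{"offset":[0,26.5,18.5],"rot":[-7.4,0,0],"hand":100},{"offset":[0,24,21.5],"rot":[-7.4,0,0],"hand":100},{"offset":[0,21,24.5],"rot":[-7.4,0,0],"hand":100},{"offset":[0,17.5,27],"rot":[-7.4,0,0],"hand":100},{"offset":[0,14,29],"rot":[-7.4,0,0],"hand":100},{"offset":[0,10,30.5],"rot":[-7.4,0,0],"hand":100}]'

```text
clock: 13.0
position: [484.6, 312.5, 200.3]
tool_rot: [-1.097, 1.281, 1.1]
wrist_force: [-0.4, -0.5, 0.6]
opening: 0.997
```

Emit:
drive_tool --moves '[{"offset":[0,0,0],"rot":[0,0,0],"hand":100},{"offset":[0,0,0],"rot":[0,0,0],"hand":100}]'

```text
clock: 13.25
position: [485.4, 310.2, 201.1]
tool_rot: [-1.094, 1.283, 1.093]
wrist_force: [0.0, 0.8, 0.7]
opening: 1.004
```

```bash
python3 plan.py 481 312 100 81.9 3;  python3 - <<'E'
from h import *
p,d,c=wcam(); np.savez('pics/w8.npz',p=p,d=d,**c); save(p,'w8.png'); 
E
```

```text
t 13.25 pos [485.4 310.2 201.1] zyaw 81.01 F [0.  0.8 0.7] open 1.004 q [-0.59  0.56 -0.04  1.76  0.03  0.83  0.77]
[33.7, 1.5, 0.5] [-0.3, -0.05, -0.04]
[33.7, 1.5, 0.4] [-0.3, -0.05, -0.04]
[33.7, 1.5, 0.4] [-0.3, -0.05, -0.04]
```

View pics/w8.png

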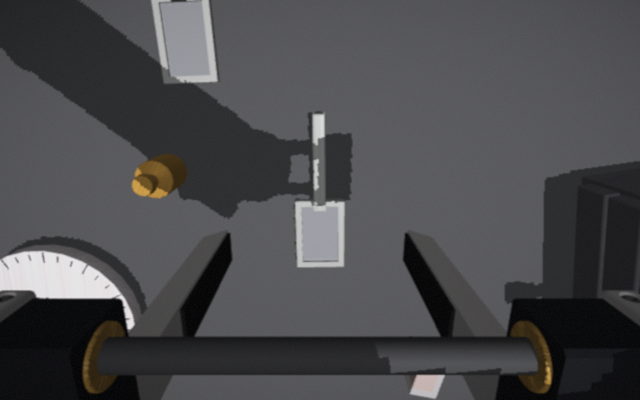

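Run:
```python
from h import *
z=np.load('pics/w8.npz');p=z['p']
save(cv2.resize(p[100:280,270:370],None,fx=3.2,fy=3.2,interpolation=cv2.INTER_CUBIC),'crop8.png')
W=wray(z,[[295.5,201],[344,201],[345,267],[295,267]],8)[:,:2]; print(W.round(1),W.mean(0))
for a,b in((0,1),(1,2),(2,3),(3,0)): d=W[a]-W[b]; print(np.linalg.norm(d).round(1),np.degrees(np.arctan2(d[1],d[0])).round(1))
H=wray(z,[[318.5,114],[319.5,202]],24)[:,:2]; d=H[1]-H[0]; print('handle',H,np.degrees(np.arctan2(d[1],d[0])),np.linalg.norm(d))
```

```text
[[507.7 283. ]
 [515.4 331.7]
 [589.1 322.6]
 [580.8 269.6]] [548.2205663  301.71841131]
49.3 -99.0
74.3 173.0
53.7 81.1
74.3 -10.4
handle [[424.92873575 319.68574092]
 [507.52227008 307.65701386]] -8.286165511901727 83.4648560044878
```

View pics/crop8.png

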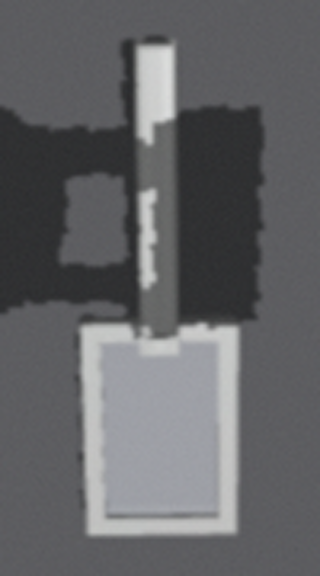

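Emit:
drive_tool --moves '[{"offset":[40,5.5,0.5],"rot":[-0.8,0,0],"hand":70},{"offset":[45,0,0],"rot":[0,0,0],"hand":50},{"offset":[40,0,0],"rot":[0,0,0],"hand":50},{"offset":[15,0,0],"rot":[0,0,0],"hand":50},{"offset":[0,0,0],"rot":[0,0,0],"hand":50},{"offset":[0,0,0],"rot":[0,0,0],"hand":50}]'

```text
clock: 14.05
position: [481.7, 313.5, 63.9]
tool_rot: [-1.104, 1.27, 1.104]
wrist_force: [1.2, 0.9, 0.6]
opening: 0.503
```

```bash
python3 plan.py 480 311.8 29 81.8 1;  python3 - <<'E'
from h import *
p,d,c=wcam(); np.savez('pics/w9.npz',p=p,d=d,**c); save(p,'w9.png'); 
E
```

```text
t 14.05 pos [481.7 313.5  63.9] zyaw 81.89 F [1.2 0.9 0.6] open 0.503 q [-0.6   0.75 -0.03  1.86  0.05  0.53  0.76]
[34.8, 1.5, -2.0] [0.09, 0.09, 0.1]
```

View pics/w9.png

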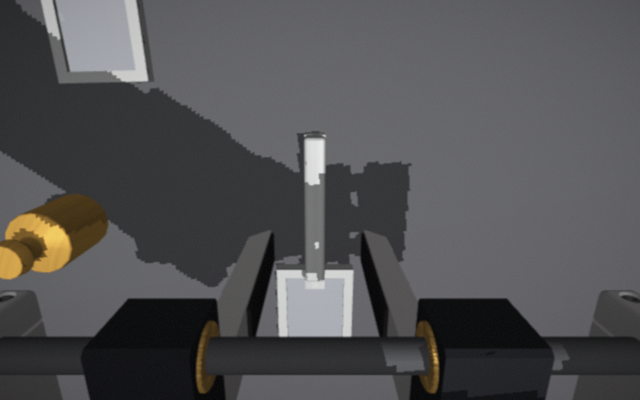

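Emit:
drive_tool --moves '[{"offset":[12,1.5,-1.5],"rot":[0,0,0],"hand":50},{"offset":[12,0,0],"rot":[0,0,0],"hand":40},{"offset":[10.5,0,0],"rot":[0,0,0],"hand":35},{"offset":[0,0,0],"rot":[0,0,0],"hand":30},{"offset":[0,0,0],"rot":[0,0,0],"hand":20},{"offset":[0,0,0],"rot":[0,0,0],"hand":12},{"offset":[0,0,0],"rot":[0,0,0],"hand":6},{"offset":[0,0,0],"rot":[0,0,0],"hand":0},{"offset":[0,0,0],"rot":[0,0,0],"hand":0},{"offset":[0,0,0],"rot":[0,0,0],"hand":0}]' --force 40

```text
clock: 15.35
position: [479.1, 312.2, 28.2]
tool_rot: [-1.105, 1.272, 1.105]
wrist_force: [1.1, 0.5, 3.3]
opening: 0.125
```

```bash
python3 plan.py 480 311.8 29 81.8 1
```

```text
t 15.35 pos [479.1 312.2  28.2] zyaw 81.93 F [1.1 0.5 3.3] open 0.125 q [-0.61  0.81 -0.03  1.88  0.05  0.45  0.76]
[-0.8, -0.9, -0.3] [0.13, 0.03, 0.02]
```

Emit:
drive_tool --moves '[{"offset":[-5,0,0],"rot":[0,0,0],"hand":0},{"offset":[-15,0,0],"rot":[0,0,0],"hand":0},{"offset":[-25,0,0],"rot":[0,0,0],"hand":0},{"offset":[-30,0,0],"rot":[0,0,0],"hand":0},{"offset":[-30,0,0],"rot":[0,0,0],"hand":0},{"offset":[-15,0,0],"rot":[0,0,0],"hand":0},{"offset":[-5,0,0],"rot":[0,0,0],"hand":0},{"offset":[0,0,0],"rot":[0,0,0],"hand":0},{"offset":[0,0,0],"rot":[0,0,0],"hand":0}]'

```text
clock: 16.48
position: [478.3, 311.6, 151.9]
tool_rot: [-1.105, 1.275, 1.105]
wrist_force: [-0.1, -1.2, -3.0]
opening: 0.127
```

```bash
python3 plan.py 480 311.8 154 81.8 1;  python3 - <<'E'
from h import *
p,d,c=wcam(); np.savez('pics/w10.npz',p=p,d=d,**c); save(p,'w10.png'); 
p,d=bot.camera('scene'); save(cv2.resize(p[100:320,300:540],None,fx=3.0,fy=2.7*3/2.7),'s10.png'); np.savez('pics/s10.npz',p=p,d=d)
E
```

```text
t 16.475 pos [478.3 311.6 151.9] zyaw 81.94 F [-0.1 -1.2 -3. ] open 0.127 q [-0.6   0.61 -0.04  1.82  0.04  0.71  0.77]
[-2.1, -1.7, 0.4] [0.14, -0.08, -0.09]
```

View pics/w10.png

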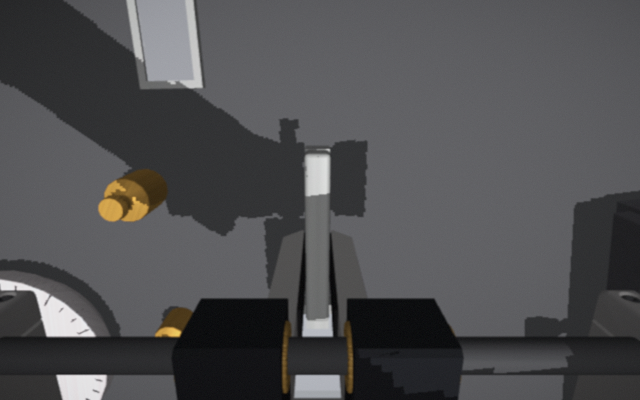

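View pics/s10.png

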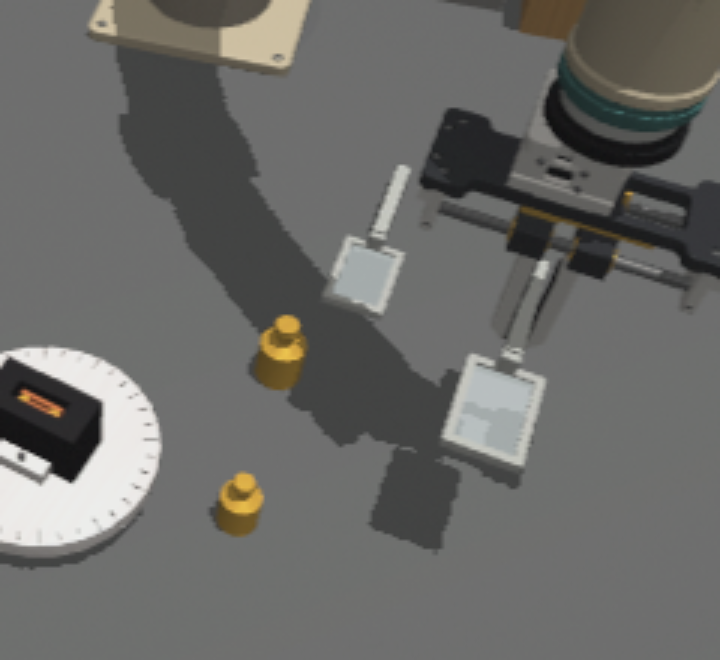

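```bash
cat > tilt.py <<'E'
from h import *
import sys
def wpts(n,d,mask):
    f,cx,cy,c=K(n); v,u=np.nonzero(mask&(d>0)); zz=d[v,u]
    q=np.c_[(u-cx)/f*zz,(v-cy)/f*zz,zz]; return (q-c['t'])@c['R'],u,v
def lens(n,p,d,zlo,zhi,xy,rad=70):
    X,u,v=wpts(n,d,np.ones(d.shape,bool))
    k=(X[:,2]>zlo)&(X[:,2]<zhi)&(np.hypot(*(X[:,:2]-xy).T)<rad)
    X=X[k];u=u[k];v=v[k]; return X,u,v
E
python3 - <<'E'
from tilt import *
z=np.load('pics/s10.npz')
X,u,v=lens('scene',z['p'],z['d'],100,150,np.array([548,301]),48)
A=np.c_[X[:,:2]-X[:,:2].mean(0),np.ones(len(X))]; s=np.linalg.lstsq(A,X[:,2],rcond=None)
print(len(X),s[0],np.std(A@s[0]-X[:,2]),X.mean(0),X.min(0),X.max(0))
r=cv2.minAreaRect(X[:,:2].astype(np.float32)); print(r)
c=bot.camera_info('wrist'); m=np.linalg.inv(c['mount']); f=200/np.tan(np.radians(c['vertical_fov']/2))
for P in ([4.2,54.4,0],):
    q=m[:3,:3]@P+m[:3,3]; print(q[:2]/q[2]*f+[c['cx'],c['cy']])
E
```

```text
974 [-6.81433234e-02  1.01011457e-02  1.31645579e+02] 3.6019300228658326 [546.46099471 303.12402514 131.64557877] [501.05584676 273.20936844 123.21345218] [586.83730023 331.61331898 149.91339778]
((542.8132934570312, 303.5132141113281), (49.99647521972656, 83.65277862548828), 82.02713012695312)
[318.71231115 155.29280039]
```

Run:
```python
from tilt import *
z=np.load('pics/s10.npz')
X,u,v=lens('scene',z['p'],z['d'],115,145,np.array([548,301]),60)
a=np.radians(-8.1); ex=np.array([np.cos(a),np.sin(a)]); L=(X[:,:2]-[478.3,311.6])@ex
k=L>36; X=X[k]; L=L[k]; u=u[k];v=v[k]; print(L.min(),L.max())
for i in range(4):
    A=np.c_[X[:,:2]-[548,301],np.ones(len(X))]; s=np.linalg.lstsq(A,X[:,2],rcond=None)[0]; r=A@s-X[:,2]; print(len(X),s.round(3),r.std())
    k=abs(r)<2.5*r.std(); X=X[k]
print(cv2.minAreaRect(X[:,:2].astype(np.float32)))
```

```text
36.00263962202254 106.83330466909932
890 [-2.70000e-02  5.00000e-03  1.30972e+02] 2.367028798570886
865 [-1.00000e-02  2.00000e-03  1.30794e+02] 1.776206310650548
846 [-4.00000e-03 -1.00000e-03  1.30794e+02] 1.6204346626268284
838 [-2.00000e-03 -0.00000e+00  1.30798e+02] 1.570833045006123
((549.15185546875, 302.62542724609375), (49.99647521972656, 70.85194396972656), 82.02713012695312)
```

```bash
python3 plan.py 610.5 81.4 165 -13.2 18
```

```text
t 16.575 pos [478.4 311.7 152. ] zyaw 81.94 F [ 1.4  1.2 -1.5] open 0.123 q [-0.6   0.61 -0.04  1.82  0.04  0.71  0.77]
[-0.7, -9.1, -11.6] [5.29, -0.01, 0.0]
[-0.7, -10.1, -10.8] [5.29, -0.01, 0.0]
[-0.7, -11.0, -9.8] [5.29, -0.01, 0.0]
[-0.7, -11.9, -8.7] [5.29, -0.01, 0.0]
[-0.7, -12.6, -7.6] [5.29, -0.01, 0.0]
[-0.7, -13.3, -6.4] [5.29, -0.01, 0.0]
[-0.7, -13.8, -5.1] [5.29, -0.01, 0.0]
[-0.7, -14.2, -3.8] [5.29, -0.01, 0.0]
[-0.7, -14.5, -2.5] [5.29, -0.01, 0.0]
[-0.7, -14.7, -1.2] [5.29, -0.01, 0.0]
[-0.7, -14.7, 0.2] [5.29, -0.01, 0.0]
[-0.7, -14.7, 1.5] [5.29, -0.01, 0.0]
[-0.7, -14.5, 2.9] [5.29, -0.01, 0.0]
[-0.7, -14.1, 4.2] [5.29, -0.01, 0.0]
[-0.7, -13.7, 5.5] [5.29, -0.01, 0.0]
[-0.7, -13.1, 6.7] [5.29, -0.01, 0.0]
[-0.7, -12.4, 7.9] [5.29, -0.01, 0.0]
[-0.7, -11.7, 9.0] [5.29, -0.01, 0.0]
```

Emit:
drive_tool --moves '[{"offset":[-3,-9,-11.5],"rot":[5.3,0,0],"hand":0},{"offset":[-3,-10,-11],"rot":[5.3,0,0],"hand":0},{"offset":[-3,-11,-10],"rot":[5.3,0,0],"hand":0},{"offset":[-3,-12,-8.5],"rot":[5.3,0,0],"hand":0},{"offset":[-1,-12.5,-7.5],"rot":[5.3,0,0],"hand":0},{"offset":[0,-13.5,-6.5],"rot":[5.3,0,0],"hand":0},{"offset":[0,-14,-5],"rot":[5.3,0,0],"hand":0},{"offset":[0,-14,-4],"rot":[5.3,0,0],"hand":0},{"offset":[0,-14.5,-2.5],"rot":[5.3,0,0],"hand":0}]'

```text
clock: 17.7
position: [544.6, 196.3, 165.3]
tool_rot: [-0.466, 1.521, 0.466]
wrist_force: [-0.3, -0.5, -2.1]
opening: 0.125
```

Emit:
drive_tool --moves '[{"offset":[0,-14.5,-1],"rot":[5.3,0,0],"hand":0},{"offset":[0,-14.5,0],"rot":[5.3,0,0],"hand":0},{"offset":[0,-14.5,1.5],"rot":[5.3,0,0],"hand":0},{"offset":[0,-14.5,3],"rot":[5.3,0,0],"hand":0},{"offset":[0,-14,4],"rot":[5.3,0,0],"hand":0},{"offset":[0,-13.5,5.5],"rot":[5.3,0,0],"hand":0},{"offset":[0,-13,6.5],"rot":[5.3,0,0],"hand":0},{"offset":[0,-12.5,8],"rot":[5.3,0,0],"hand":0},{"offset":[0,-11.5,9],"rot":[5.3,0,0],"hand":0},{"offset":[0,0,0],"rot":[0,0,0],"hand":0}]'

```text
clock: 18.95
position: [609.8, 81.0, 165.4]
tool_rot: [0.184, 1.563, -0.186]
wrist_force: [-0.9, 0.3, -0.2]
opening: 0.123
```

```bash
python3 plan.py 610.5 81.4 128 -13.2 1;  python3 - <<'E'
from tilt import *
for n in ('scene','top'):
    p,d=bot.camera(n); np.savez('pics/%s11.npz'%n,p=p,d=d)
    if n=='scene': save(cv2.resize(p[150:300,240:440],None,fx=4,fy=4,interpolation=cv2.INTER_CUBIC),'s11.png')
    else: save(cv2.resize(p[80:240,220:400],None,fx=3.7,fy=3.7,interpolation=cv2.INTER_CUBIC),'t11.png')
E
```

```text
t 18.95 pos [609.8  81.  165.4] zyaw -13.52 F [-0.9  0.3 -0.2] open 0.123 q [-0.43  0.69  0.41  1.69 -0.35  0.84 -0.1 ]
[37.4, 0.6, 0.6] [-0.32, -0.01, 0.08]
```

View pics/s11.png

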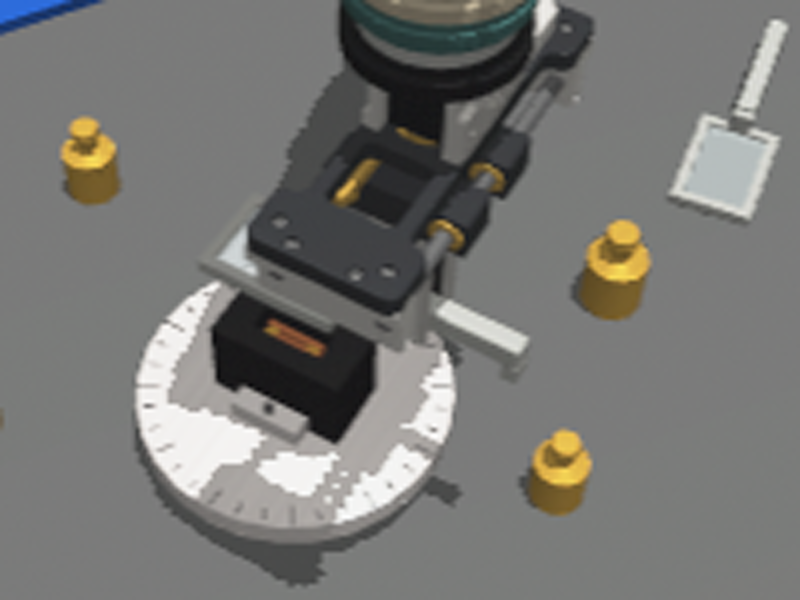

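View pics/t11.png

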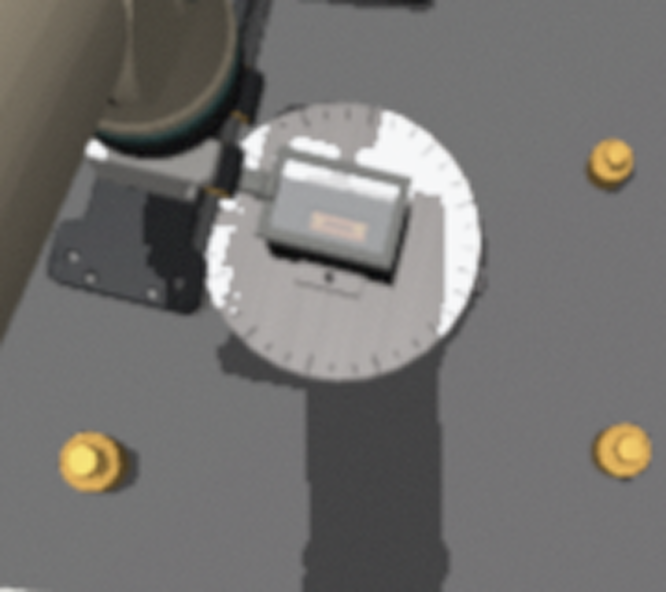

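Run:
```python
from h import *
z=np.load('pics/s10.npz')['p']; save(cv2.resize(z[210:270,280:345],None,fx=10,fy=10,interpolation=cv2.INTER_CUBIC),'s10b.png')
z=np.load('pics/top11.npz')['p']; save(cv2.resize(z[105:165,275:340],None,fx=10,fy=10,interpolation=cv2.INTER_CUBIC),'t11b.png')
```

```text
(no output)
```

View pics/s10b.png

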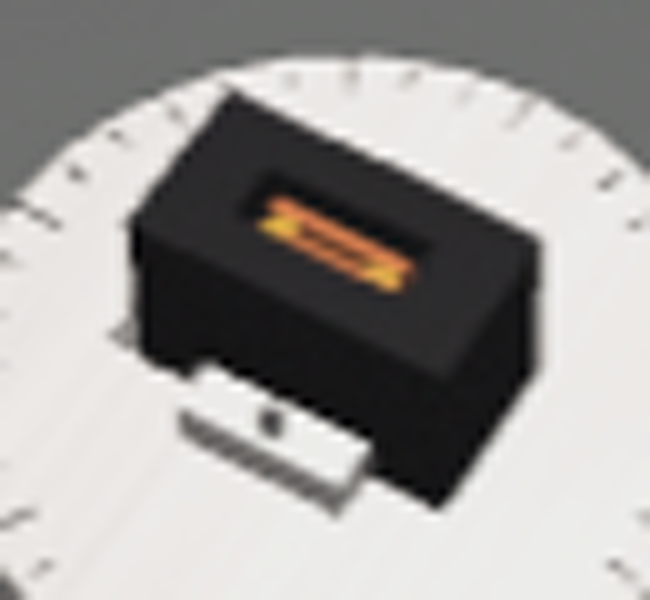

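View pics/t11b.png

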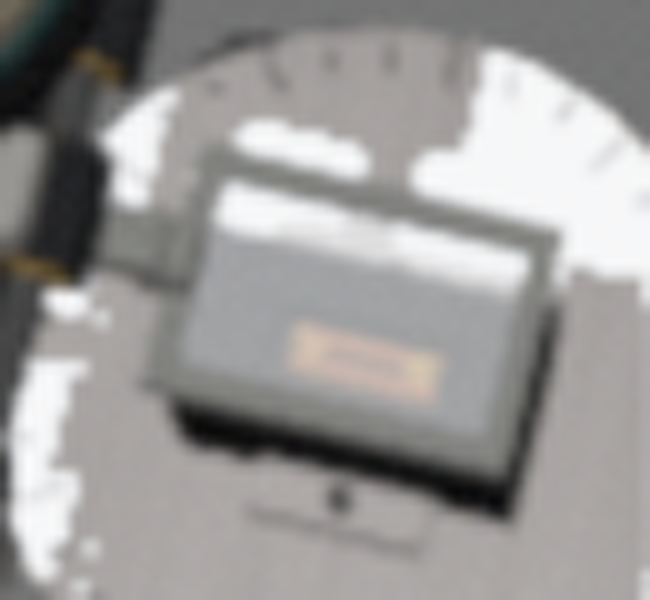

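```bash
python3 - <<'E'
from h import *
def q(n,c,z,name):
    W=ray(n,np.array(c)/10+off[n],z)[:,:2]; d=W[1]-W[0]; e=W[2]-W[3]
    print(name,W.mean(0).round(1),[np.linalg.norm(W[i]-W[(i+1)%4]).round(1) for i in range(4)],np.degrees(np.arctan2(d[1],d[0])).round(1),np.degrees(np.arctan2(e[1],e[0])).round(1))
off={'scene':[279.55,209.55],'top':[274.55,104.55]}
q('scene',[(230,95),(540,240),(450,378),(132,218)],85,'relay')
for zz in (85,78): q('top',[(295,322),(443,352),(432,402),(287,372)],zz,'copper%d'%zz)
for zz in (145,137): q('top',[(205,150),(558,232),(510,475),(150,388)],zz,'frame%d'%zz)
E
python3 plan.py 610.5 81.4 128 -13.2 1
```

```text
relay [593.   14.6] [np.float64(74.5), np.float64(38.2), np.float64(75.9), np.float64(36.9)] 77.3 76.3
copper85 [593.9  12.9] [np.float64(31.9), np.float64(10.9), np.float64(31.3), np.float64(10.8)] -100.9 -101.2
copper78 [595.3  13.1] [np.float64(32.2), np.float64(11.0), np.float64(31.6), np.float64(10.9)] -100.9 -101.2
frame145 [592.2  13.1] [np.float64(71.2), np.float64(49.0), np.float64(72.5), np.float64(48.3)] -102.6 -103.1
frame137 [593.8  13.3] [np.float64(71.9), np.float64(49.5), np.float64(73.3), np.float64(48.8)] -102.6 -103.1
t 19.05 pos [609.1  83.  165.4] zyaw -13.35 F [ 0.5  0.2 -0.9] open 0.125 q [-0.43  0.69  0.41  1.69 -0.35  0.84 -0.1 ]
[37.4, -1.2, 1.8] [-0.15, -0.08, -0.01]
```

Relay centre agrees across the views at (594±1, 13.3±1.3), yaw 76.8°. The lens is centred over it to within 2 mm, so I'll lower the remaining 37 mm with that correction.

Emit:
drive_tool --moves '[{"offset":[5,-0.5,1.7],"rot":[0,0,0],"hand":0},{"offset":[8,0,0],"rot":[0,0,0],"hand":0},{"offset":[8,0,0],"rot":[0,0,0],"hand":0},{"offset":[8,0,0],"rot":[0,0,0],"hand":0},{"offset":[5,0,0],"rot":[0,0,0],"hand":0},{"offset":[2,0,0],"rot":[0,0,0],"hand":0},{"offset":[0,0,0],"rot":[0,0,0],"hand":0},{"offset":[0,0,0],"rot":[0,0,0],"hand":0},{"offset":[0,0,0],"rot":[0,0,0],"hand":0}]'

```text
clock: 20.18
position: [611.3, 81.5, 130.2]
tool_rot: [0.185, 1.562, -0.184]
wrist_force: [0.2, -0.5, -1.4]
opening: 0.124
```

```bash
python3 plan.py 610.5 81.4 128 -13.2 1;  python3 - <<'E'
from h import *
for n in ('scene','top'):
    p,d=bot.camera(n); np.savez('pics/%s12.npz'%n,p=p,d=d)
    if n=='scene': save(p,'s12f.png'); save(cv2.resize(p[180:280,240:400],None,fx=5,fy=5,interpolation=cv2.INTER_CUBIC),'s12.png')
    else: save(cv2.resize(p[105:165,275:340],None,fx=10,fy=10,interpolation=cv2.INTER_CUBIC),'t12.png'); save(p,'t12f.png')
E
```

```text
t 20.175 pos [611.3  81.5 130.2] zyaw -13.47 F [ 0.2 -0.5 -1.4] open 0.124 q [-0.41  0.73  0.39  1.72 -0.37  0.77 -0.08]
[2.2, -0.3, -0.8] [-0.27, 0.02, -0.02]
```

View pics/s12.png

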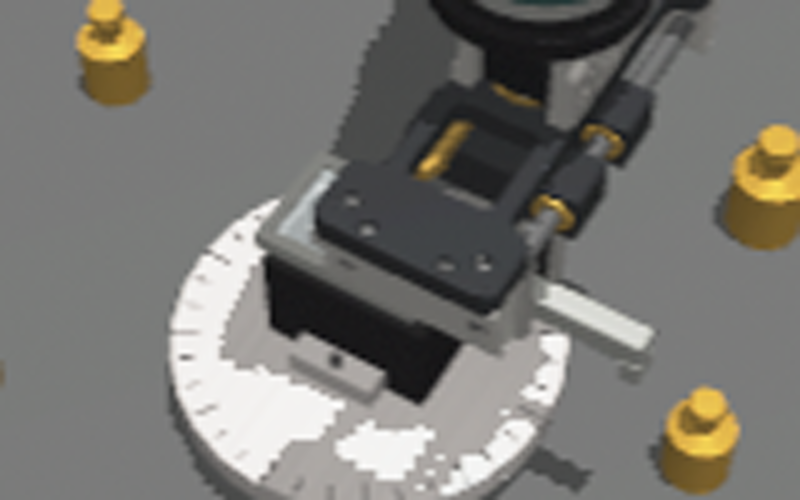

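View pics/t12.png

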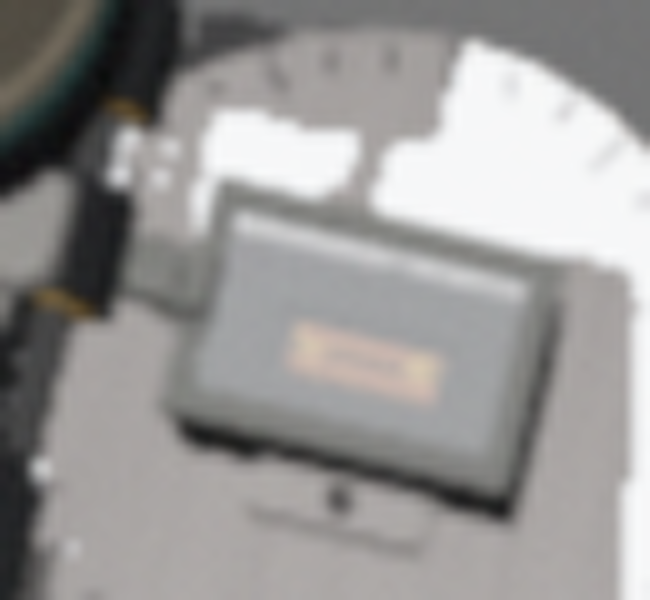

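View pics/t12f.png

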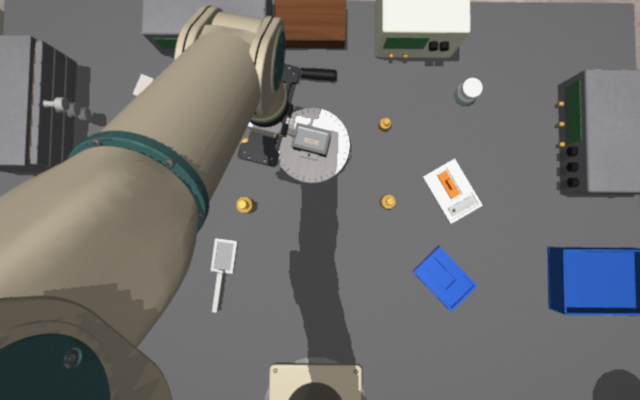

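Run:
```python
from tilt import *
W=ray('top',np.array([(222,182),(565,262),(515,495),(165,410)])/10+[274.55,104.55],109)[:,:2]
print(W.mean(0),[np.linalg.norm(W[i]-W[(i+1)%4]).round(1) for i in range(4)]); d=W[1]-W[0];print(np.degrees(np.arctan2(d[1],d[0])))
z=np.load('pics/top12.npz')
X,u,v=lens('top',z['p'],z['d'],90,125,np.array([594.3,13.2]),55)
e=np.radians(-103.2); ex=np.array([np.cos(e),np.sin(e)]); L=(X[:,:2]-[594.3,13.2])@ex; X=X[(L>-36)&(L<36)]
for i in range(4):
    A=np.c_[X[:,:2]-[594.3,13.2],np.ones(len(X))]; s=np.linalg.lstsq(A,X[:,2],rcond=None)[0]; r=A@s-X[:,2]; print(len(X),s.round(3),r.std()); X=X[abs(r)<2.5*r.std()]
print(cv2.minAreaRect(X[:,:2].astype(np.float32)))
o=bot.get_obs(); print(o['position'],o['qvel'].round(4),o['clock'])
```

```text
[594.33282504  11.80096352] [np.float64(72.4), np.float64(49.3), np.float64(73.8), np.float64(48.7)]
-102.6411075275892
868 [6.00000e-03 2.40000e-02 1.08062e+02] 2.7346037481204117
847 [-1.00000e-03  2.00000e-03  1.07777e+02] 1.808616689739541
839 [-1.00000e-03  2.00000e-03  1.07777e+02] 1.7543320136722198
837 [-1.00000e-03  2.00000e-03  1.07777e+02] 1.7429425266596037
((596.33837890625, 12.831119537353516), (71.58529663085938, 50.43927001953125), 76.61832427978516)
[611.25400905  81.43710984 130.12569422] [ 0.0003  0.0002  0.0001  0.0009  0.0001  0.001  -0.0005] 20.275
```

The lens is level (slope about 0.002), its underside is 15–17 mm above the relay, and it sits about 2 mm off the window centre and aligned with it. The arm is still, so I'm handing in.

Run:
```python
from h import *
print(bot.job_done()); o=bot.get_obs(); print(o['clock'],o['position'],o['opening'])
```

```text
the job is handed in; nothing more can be done
None
the job is handed in; nothing more can be done
```

I moved the contact spacer into the white tray's empty compartment. I then picked up the far-left loupe by its handle and handed the job in at about 20.3 s, still holding the loupe over the relay window. `job_done()` gives no verdict, so these are my own last measurements:

- **Spacer:** it was set down gently and released. The wrist camera then put its centre within about 1 mm of the compartment centre, with its length about 0.6° off the compartment's. The picture showed it lying inside the compartment walls.
- **Loupe position:** the lens centre was about 1.5–2 mm from the window centre, and its long side was within 1° of the window's.
- **Loupe height and tilt:** the underside was about 15–17 mm above the relay and the lens was level, with a slope of about 0.002. The whole window showed through the lens in the top view.
- **Grip:** the loupe was held at 40 N and the arm was at rest.
- **Left alone:** the final top view showed three weights, the gauge plate and the turntable where they started. The fourth weight was hidden there by the arm, but the scene view showed it upright and in place. I did not re-measure these after the start.

Two measurements disagreed slightly. The cameras' estimates of the relay centre differed by up to about 2 mm, and a depth-based fit put the lens centre 2 mm further out in x than the contour did. Both are within the 10 mm tolerance.

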